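Blow-dry a silver beaker on the cup dryer

TASK

Take the rinsed silver beaker from the sloping draining rack and set it upside down over the blow post of the cup dryer, lowering it gently until its rim sits flat on the cross-bars, and let go of it. Then swing the dryer's spring-return valve lever right round to its fully open stop and keep it there: it springs shut if released, so finish while still holding it open with the fingers. Leave everything else on the bench where it is.

Things in the scene. Friction and masses are not known exactly. Their poses are not given: they have to be found in the camera images.
- beaker: the silver beaker: straight plain steel-grey cup 100 mm long, outside diameter 58 mm (60 at most), inside 52 mm, about 0.19 kg; starts lying in the draining rack. Origin: centre of the outside of its base; its z axis runs along it from base to mouth (z points down when it stands inverted)
- beaker_rim (a point): centre of the beaker's mouth, in the plane of the rim, 100 mm from its base
- rack: draining rack, fixed: wooden foot 110 x 62 x 6 mm (origin: centre of its underside), two rods 8 mm thick, 33 mm apart, sloping down 25 deg towards its -x. The beaker lies between them, mouth low against a lip, axis 80 mm above the bench at mid-length. Beside the beaker the rods reach no higher than 24 mm under its axis, 21 mm either side of it
- dryer: compressed-air cup dryer, fixed: drip tray 150 mm (x) by 275 mm (y) with a 12 mm rim; on it the blow post (70 mm to the origin's -y side) and the spring-return ball valve (70 mm to its +y side), joined by a pipe along y; a gauge 73 mm high stands 50 mm beyond the valve. Origin: on the bench, midway between post and valve; axes along the tray
- seat (a point): on the post's axis, at the level on which the beaker's rim rests when fully home: the top of a cross of two bars 7 mm wide reaching 44 mm from the axis, 40 mm above the bench. The z axis points up
- post_tip (a point): top of the perforated blow post, an upright steel tube 28 mm in diameter with a domed end, 73 mm above the seat
- lever (a joint): angle of the valve lever, rad: 0 = shut (lever points to the dryer's -x), stop at 1.4 = fully open (points nearly to the dryer's +y, away from the post); opens clockwise seen from above about the vertical stem. A torsion spring drives it back to 0 (0.25 N m at 0, 0.76 N m at the stop: about 8 N at the grip)
- lever_pivot (a point): on the vertical axis of the valve stem, 112 mm above the bench (the height of the lever's grip)
- lever_grip (a point): centre of the lever's rubber grip, 100 mm from the stem axis, 112 mm above the bench: a level bar 60 mm long (66 to 126 mm off the axis), 14 mm wide, 18 mm high; below it only pipe and gauge (73 mm high at most). The spring canister under the hub is 48 mm in diameter, 88 mm high
- pliers: flat-nose pliers with dark rubber handles, 130 mm long, 15 mm high, lying at the front; to be left alone
- bench_block: square steel bench block, 65 x 65 x 22 mm, just beyond the dryer's tray; to be left alone
- rouge_bar: bar of brown-red polishing compound, 40 x 75 x 24 mm, just beyond the draining rack; to be left alone
- paste_jar: small jar, 56 mm across, 55 mm high, black cap, towards the far side; to be left alone
- tumbler: short steel tumbler standing upright, 72 mm across its rim, 62 mm high, towards the left side; to be left alone
- brush: brush with a wooden handle, 190 mm long, lying at the front; to be left alone
- hammer: hammer with a wooden handle, 240 mm long, lying at the front; to be left alone
Mind the look-alikes: they are no part of the job. Leave any red or yellow look-alike of the beaker alone.

How it is judged:
On the way, in this order (a step that is already met when the one before it is completed fails the run):
1. the beaker stands inverted over the post, rim down on the cross-bars, let go (z of beaker_rim in the frame of seat between -0.004 and 0.005 m and horizontal distance between beaker_rim and seat below 0.016 m and angle between beaker's own z axis and vertical above 3.06 rad and contact force between the fingers and beaker below 0.2 N and linear speed of beaker below 0.02 m/s), for 0.3 s.
2. the fingers hold the lever at its open stop (value of joint lever above 1.33 rad and contact force between the fingers and lever above 2 N), for 0.3 s.
At the end, for the whole second after the job is handed in: the beaker stands inverted over the post, untouched and still, its rim within 5 mm of the seat and the beaker within about 4.5 degrees of vertical, while the fingers keep the lever open beyond 1.33 rad (the stop is at 1.4) with at least 2 N (all of step 1 and all of step 2 and velocity of joint lever between -0.1 and 0.1 rad/s); the arm keeps its last pose, push and grip.
It fails at once if the beaker is dropped (moving faster than 0.6 m/s while not held) (linear speed of beaker above 0.6 m/s and contact force between the fingers and beaker below 0.05 N).
It fails at once if another thing on the bench is shifted by more than 30 mm (distance of any of pliers, bench_block, rouge_bar, paste_jar, tumbler, brush, hammer from where it was at the start of the episode above 0.03 m).
It also fails if it takes over 54 s, if anything falls off the work surface, if the arm or the gripper's body presses on something with over 40 N, if the wrist force passes 120 N, or if a joint passes its speed limit or range.

ROBOT

A 7-joint arm with a two-finger parallel gripper is mounted at the origin on the work surface. World frame = base frame: x ahead of the robot, y to its left, z up, the work surface at z = 0. Lengths are in m, angles in rad, forces in N, time in s.
With the tool pointing down it reaches from about 0.425 to 0.925 m from the base axis. Payload 6.8 kg.
Tool frame: the origin (TCP) lies midway between the tips of the shut fingers; the grasp point (between the pads) lies bot.grip_point_offset behind it (bot.grip_point_offset is the distance from the TCP to the grasp point, in m); z points along the fingers, y is the line along which they close (so a half turn about z gives the same grasp; the last joint's range is limited). The gripper opens to 85 mm and grips with 20 to 120 N. Pads are 22 mm wide; open, the fingers measure 114 mm over their backs; the gripper's body (76 mm by 85 mm) begins 54 mm behind the grasp point. The pads swing forward as they close: fully open they stand 13 mm farther back than shut.
Start: joints at [1.199, 0.477, 0.022, 1.555, -0.011, 1.109, -0.083], TCP at [0.176, -0.652, 0.231] pointing down, gripper open.
Joint ranges: [-2.96, 2.96], [-0.34, 2.1], [-1.41, 1.46], [0.24, 2.44], [-1.37, 4.51], [0.17, 1.92], [-2.96, 2.96]. Speed limits (rad/s): [2.39, 2.39, 3.14, 3.14, 3.14, 3.14, 3.14].

INTERFACE

Orientations are given as a unit quaternion [w, x, y, z].
In Python, from station import get_obs, cams, job, bot gives the robot as it stands.
- The arm moves only by the tool arm_command, never from a script. Its argument "rows" is a list that holds one entry, the list of rows, each a list of 5 numbers: the finger opening in mm, from 0 to 85.4, then the shift along the world's x, y, z in units of 60 mm (1.0 is 60 mm), then the turn about the world's z in units of 0.08 rad (1.0 is 0.08 rad). In form: [[[grip, x, y, z, turn], ...]]. A call has exactly 10 rows; each row shifts and turns the commanded pose from where the row before left it; what a row does not reach is not made up. A row lasts 1/8 s, in which the tool goes at most 62.5 mm and 10.7 degrees, less where a joint would pass 70% of its speed; a pose out of reach is approached as far as the arm can. A call with a number of a shift or a turn outside -1 to 1 is refused whole. A call with a gripper value outside its range is refused whole. The fingers move at their own pace and stop on an object; "newtons" is the grip in N (left out, the last holds). Time passes only in rows, so rows that do not move let the fingers close, or fill a call up. It gives the time, the measured TCP pose, the force, the opening and the grip force at its end, in the units of the state.
- get_obs(): the state, without advancing time (a new reading comes with each control period).
- cams.read_camera(name): name is "scene" or "top"; returns the picture (480x640x3 uint8, red, green, blue); there is no depth.
- cams.camera_params(name): a dict with "K" (3x3 intrinsics, pixels), "extrinsics" (4x4, takes a point from camera to world coordinates). Camera axes: x right, y down, z forward; pixel columns grow to the right and rows downward; lengths in m; the calibration is good to about 2 mm. A picture is of the moment at which its call begins. camera_params takes no time and is no camera call.
- job.hand_in(): hands the job in; it is judged then, once.
The state is a dict: "t": time; "q": joint angles; "joint_vel": joint speeds; "joint_torque": joint torques, N m; "eef_pos": TCP position; "tool_rot": TCP orientation; "contact_force": force on the tool from outside, world axes, zero at the start; "torque": the same for the moment, N m; "gripper_width": opening from 0.0 (shut) to 1.0 (fully open); "grasp_force": force on a finger pad.
Only numpy, scipy, OpenCV 4.12 (cv2) and the standard library are available. Lean on these libraries where they do the work, as an engineer would, in place of code of your own. Each camera call takes 0.05 s, during which the arm holds its last target. There are 200 camera calls.

## Working session

There is one attempt and no reset: what is moved stays moved. The work goes in short steps, Python scripts to look and compute and a tool call to move; the robot and the scene stay as the last step left them, time stands still between calls to the robot, and variables do not carry over. Pictures are saved under pics/ and viewed, at most 10 in all, crops included, and the job is handed in when it is done.

Besides the shell and the picture viewer there is one more tool, called after "Emit:" as name(argument=value, ...), one argument or row to a line, values as JSON. arm_command: Moves the arm, as the interface text tells. Its arguments: {"type":"object","properties":{"rows":{"type":"array"},"newtons":{"type":"number"}},"required":["rows"]}

```bash
mkdir -p pics; python3 - <<'E'
from station import get_obs,cams,bot
import cv2
for n in("scene","top"):
    cv2.imwrite(f"pics/{n}0.png",cams.read_camera(n)[:,:,::-1]); p=cams.camera_params(n); print(n,p["K"],p["extrinsics"])
o=get_obs(); print(o, bot.grip_point_offset)
E
```

```text
scene [[457.61600428   0.         321.2244175 ]
 [  0.         457.61600428 240.3004606 ]
 [  0.           0.           1.        ]] [[-0.88085316  0.25896184 -0.39627828  0.89463251]
 [ 0.47335259  0.49228908 -0.73047162  0.71642692]
 [ 0.0059192  -0.83101758 -0.55621465  0.60660904]
 [ 0.          0.          0.          1.        ]]
top [[436.3614239    0.         312.15741268]
 [  0.         436.3614239  234.72606285]
 [  0.           0.           1.        ]] [[ 0.00784725 -0.98406077  0.17765927  0.3736345 ]
 [-0.99989302 -0.00552866  0.01354204  0.05702718]
 [-0.01234397 -0.17774653 -0.98399888  1.00783928]
 [ 0.          0.          0.          1.        ]]
{'t': 0.1, 'q': array([ 1.19891568,  0.47776617,  0.02232785,  1.5563398 , -0.01151316,
        1.10931461, -0.08309009]), 'joint_vel': array([ 0.00020177, -0.00105685, -0.00105283, -0.00203486,  0.00173628,
       -0.00042357, -0.00067704]), 'joint_torque': array([ 4.58036826e-03, -5.97757101e+01,  1.61390428e+00, -2.81955117e+01,
        1.28072704e-02,  4.97843575e-03, -8.40645697e-06]), 'eef_pos': array([ 0.17585611, -0.65113396,  0.23039538]), 'tool_rot': array([-8.34017017e-04,  9.91312257e-01,  1.31526749e-01, -1.64502691e-04]), 'contact_force': array([-0.45773793, -1.23900849,  0.16340971]), 'torque': array([ 0.04024952, -0.00690305, -0.01962055]), 'grasp_force': 0.0, 'gripper_width': 1.0040969187864541} 0.0187
```

View pics/scene0.png

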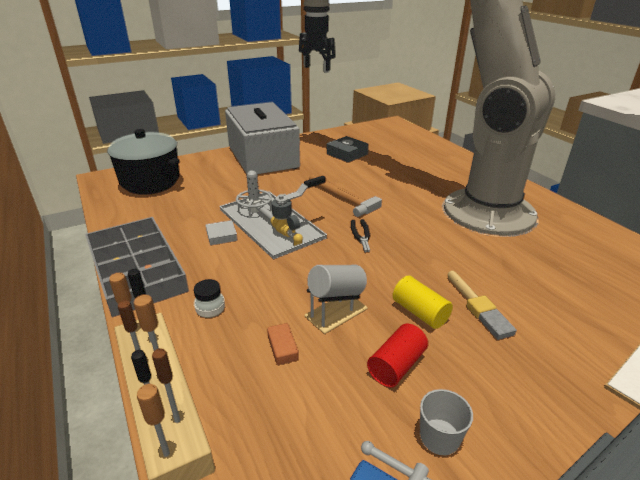

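View pics/top0.png

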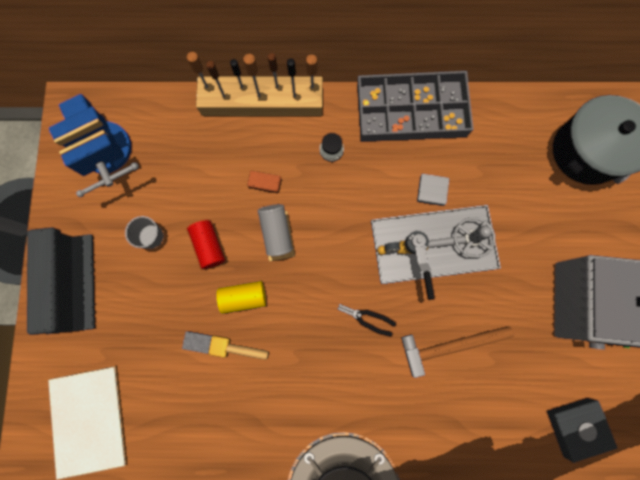

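```bash
python3 - <<'E'
import cv2,numpy as np
s=cv2.imread("pics/scene0.png");t=cv2.imread("pics/top0.png")
c=lambda i,x,y,w,h:cv2.resize(i[y:y+h,x:x+w],(w*5,h*5),interpolation=cv2.INTER_CUBIC)
cv2.imwrite("pics/c1.png",c(t,365,195,140,112))
cv2.imwrite("pics/c2.png",np.hstack([c(t,245,190,60,80),c(s,296,250,80,80)]))
cv2.imwrite("pics/c3.png",c(s,210,160,130,100))
E
```

```text
(no output)
```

View pics/c1.png

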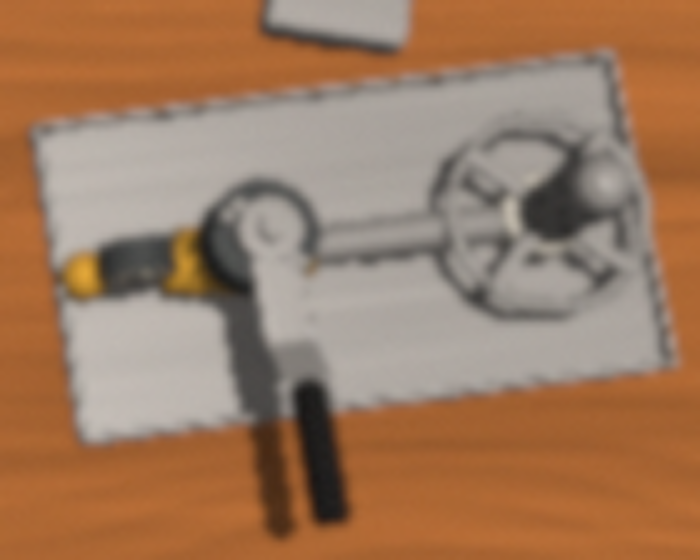

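View pics/c2.png

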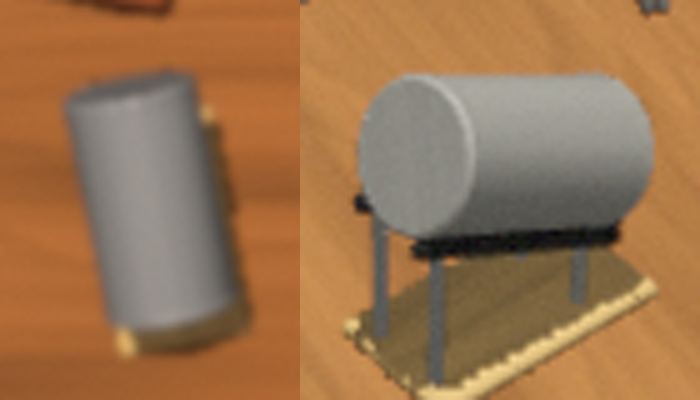

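View pics/c3.png

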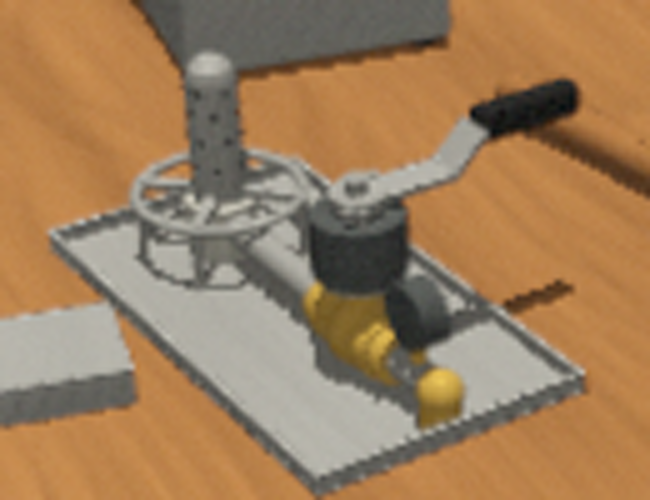

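```bash
cat > h.py <<'E'
import numpy as np,cv2
from station import cams,get_obs
P={n:cams.camera_params(n) for n in("scene","top")}
def proj(n,X):
    E=np.linalg.inv(P[n]["extrinsics"]);X=np.atleast_2d(X);c=X@E[:3,:3].T+E[:3,3]
    u=c@P[n]["K"].T;return u[:,:2]/u[:,2:]
def rz(a):return np.array([[np.cos(a),-np.sin(a),0],[np.sin(a),np.cos(a),0],[0,0,1]])
def tri(us,ut):
    A=[];b=[]
    for n,u in(("scene",us),("top",ut)):
        E=P[n]["extrinsics"];d=E[:3,:3]@np.linalg.inv(P[n]["K"])@[*u,1];d/=np.linalg.norm(d);M=np.eye(3)-np.outer(d,d);A.append(M);b.append(M@E[:3,3])
    return np.linalg.lstsq(np.vstack(A),np.hstack(b),rcond=None)[0]
E
python3 - <<'E'
from h import *
from scipy.optimize import least_squares,minimize
T=lambda x,y:(365+x/5,195+y/5)
S=lambda x,y:(210+x/5,160+y/5)
m=[("top",(.075,.1375,.012),T(35,128)),("top",(.075,-.1375,.012),T(612,55)),("top",(-.075,-.1375,.012),T(678,365)),("top",(-.075,.1375,.012),T(85,443)),
("top",(0,-.07,.108),T(602,182)),("top",(0,.07,.12),T(268,228)),("top",(-.126,.07,.115),T(333,518)),
("scene",(.075,-.1375,.012),S(52,235)),("scene",(.075,.1375,.006),S(320,485)),("scene",(-.075,.1375,.012),S(583,378)),
("scene",(0,-.07,.113),S(212,55)),("scene",(0,.07,.12),S(356,188)),("scene",(-.126,.07,.112),S(572,97))]
def pr(p):return [proj(n,rz(p[2])@X+[p[0],p[1],0])[0]-u for n,X,u in m]
r=least_squares(lambda p:np.ravel(pr(p)),[.5,-.3,0],loss="soft_l1")
print("dryer",r.x);print(np.round(pr(r.x),1).tolist())
w=lambda *X:np.round(rz(r.x[2])@X+[r.x[0],r.x[1],0],4)
print("seat",w(0,-.07,.04),"pivot",w(0,.07,.112),"grip",w(-.1,.07,.112))
print("tri tip",tri(S(212,57),T(602,180)),"pivot",tri(S(356,188),T(268,228)),"levertip",tri(S(572,97),T(333,518)),"base",tri((319.2,280.8),(271.2,208.6)))
M={}
for n,(x,y,ww,h) in dict(top=(250,195,50,66),scene=(300,255,75,44)).items():
    im=cv2.imread(f"pics/{n}0.png");hs=cv2.cvtColor(im,cv2.COLOR_BGR2HSV)
    k=(hs[...,1]<60)&(hs[...,2]>75);z=np.zeros(k.shape,np.uint8);z[y:y+h,x:x+ww]=k[y:y+h,x:x+ww];M[n]=z
th=np.linspace(0,2*np.pi,60)
def iou(p,out=0):
    s=np.radians(25);a=rz(p[2])@[np.cos(s),0,np.sin(s)];l=rz(p[2])@[0,1,0];nn=np.cross(a,l)
    c=np.array([p[0],p[1],.08]);pts=np.vstack([c+e*a+.029*(np.outer(np.cos(th),l)+np.outer(np.sin(th),nn)) for e in(-.05,.05)])
    o=[]
    for n in M:
        hl=cv2.convexHull(proj(n,pts).astype(np.float32));z=np.zeros((480*4,640*4),np.uint8)
        cv2.fillConvexPoly(z,np.round((hl+.5)*4).astype(np.int32),1);z=cv2.resize(z*255.,(640,480),interpolation=cv2.INTER_AREA)/255
        o.append(np.minimum(z,M[n]).sum()/np.maximum(z,M[n]).sum())
    return o if out else -sum(o)
b=min((minimize(iou,[x,.15,y],method="Nelder-Mead",options=dict(initial_simplex=[[x,.15,y],[x+.02,.15,y],[x,.17,y],[x,.15,y+.15]])) for x in(.45,.5) for y in(0,.2)),key=lambda r:r.fun)
print("beaker",b.x,iou(b.x,1))
E
```

```text
dryer [ 0.5355473  -0.21533493  0.1407551 ]
[[0.1, -1.2], [1.1, -2.2], [1.4, -0.7], [0.5, -0.2], [-3.7, -0.1], [-1.9, -1.4], [-4.5, 2.1], [-1.5, -2.7], [-0.5, -1.6], [0.3, -3.6], [1.2, 0.1], [2.4, -7.9], [3.1, -0.8]]
seat [ 0.5454 -0.2846  0.04  ] pivot [ 0.5257 -0.146   0.112 ] grip [ 0.4267 -0.1601  0.112 ]
tri tip [ 0.5459007  -0.2919696   0.10916139] pivot [ 0.52764722 -0.15592217  0.09510166] levertip [ 0.40466585 -0.17458803  0.10622122] base [0.59497359 0.15796556 0.09602793]
beaker [0.5536478  0.15203861 0.23466135] [np.float64(0.8958294717330861), np.float64(0.930994399239142)]
```

```bash
python3 - <<'E'
from h import *
from scipy.optimize import least_squares
T=lambda x,y:(365+x/5,195+y/5)
S=lambda x,y:(210+x/5,160+y/5)
m=[("top",(.075,.1375,.012),T(35,128),1),("top",(.075,-.1375,.012),T(612,55),1),("top",(-.075,-.1375,.012),T(678,365),1),("top",(-.075,.1375,.012),T(85,443),1),
("top",(0,-.07,.108),T(602,182),0),("top",(0,.07,.097),T(268,228),0),("top",(-.126,.07,.113),T(333,518),0),
("scene",(.075,-.1375,.012),S(52,235),1),("scene",(.075,.1375,.0),S(320,492),1),("scene",(-.075,.1375,.012),S(583,378),1),
("scene",(0,-.07,.113),S(212,55),0),("scene",(0,.07,.097),S(356,188),0),("scene",(-.126,.07,.112),S(572,97),0)]
def pr(p):return [proj(n,rz(p[2])@(np.array(X)+[t*p[4],t*p[3],0])+[p[0],p[1],0])[0]-u for n,X,u,t in m]
r=least_squares(lambda p:np.ravel(pr(p)),[.5,-.3,0,0,0],loss="soft_l1")
print("dryer",r.x);print(np.round(pr(r.x),1).tolist())
w=lambda *X:np.round(rz(r.x[2])@X+[r.x[0],r.x[1],0],4)
print("seat",w(0,-.07,.04),"pivot",w(0,.07,.112),"grip",w(-.1,.07,.112))
t=cv2.imread("pics/top0.png");s=cv2.imread("pics/scene0.png")
th=np.linspace(0,2*np.pi,80);sl=np.radians(25)
tiles=[]
for n,im,(x,y,ww,h) in(("top",t,(245,190,60,80)),("scene",s,(296,250,80,80))):
    k=cv2.resize(im[y:y+h,x:x+ww],None,fx=5,fy=5,interpolation=cv2.INTER_CUBIC)
    for p,c0 in(((.5536,.152,.2347),(0,0,255)),((.5515,.149,.2),(0,255,0))):
        a=rz(p[2])@[np.cos(sl),0,np.sin(sl)];l=rz(p[2])@[0,1,0];nn=np.cross(a,l)
        for e in(-.05,.05):
            q=np.array([p[0],p[1],.08])+e*a+.029*(np.outer(np.cos(th),l)+np.outer(np.sin(th),nn))
            cv2.polylines(k,[np.int32(((proj(n,q)-[x,y])+.5)*5)],True,c0,1)
    tiles.append(k)
cv2.imwrite("pics/o1.png",np.hstack(tiles))
E
```

```text
dryer [ 0.53760452 -0.22404305  0.13321556  0.01155495 -0.00201801]
[[-0.8, -1.1], [0.4, -1.2], [0.2, 0.4], [-0.9, 0.1], [0.5, -0.8], [-0.2, -0.7], [-1.0, 0.9], [-0.4, -2.7], [0.1, -0.4], [1.1, -3.0], [-0.7, -1.1], [0.2, -0.4], [0.7, -1.8]]
seat [ 0.5469 -0.2934  0.04  ] pivot [ 0.5283 -0.1547  0.112 ] grip [ 0.4292 -0.1679  0.112 ]
```

View pics/o1.png

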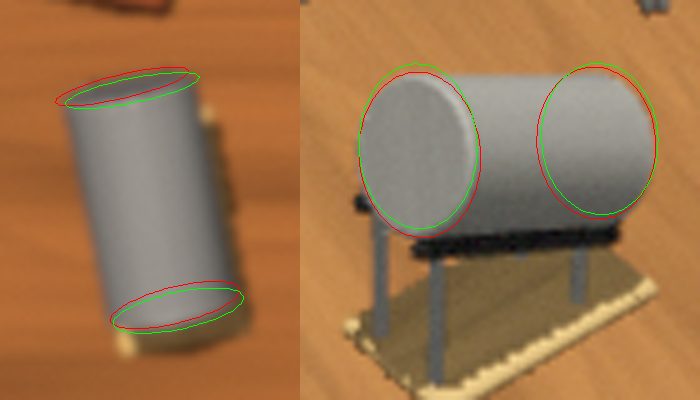

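Emit:
arm_command(
  rows=[
    [[85, 0.55, 0.8, 0, -0.5], [85, 0.55, 0.8, 0, -0.4], [85, 0.55, 0.8, 0, 0], [85, 0.55, 0.8, 0, 0], [85, 0.55, 0.8, 0, 0], [85, 0.55, 0.8, 0, 0], [85, 0.55, 0.8, 0, 0], [85, 0.55, 0.8, 0, 0], [85, 0.55, 0.8, 0, 0], [85, 0.55, 0.8, 0, 0]],
  ],
  newtons=20,
)

```text
t: 1.35
eef_pos: [0.5066, -0.1701, 0.2312]
tool_rot: [0.0, 0.995, 0.096, -0.0]
contact_force: [1.8, -0.2, -0.2]
gripper_width: 0.995
grasp_force: 0.0
```

Emit:
arm_command(
  rows=[
    [[85, 0.2, 0.9, 0, 0], [85, 0.2, 0.9, 0, 0], [85, 0.2, 0.9, 0, 0], [85, 0.2, 0.9, 0, 0], [85, 0.2, 0.9, 0, 0], [85, 0.15, 0.85, 0, 0], [85, 0, 0, 0, 0], [85, 0, 0, 0, 0], [85, 0, 0, 0, 0], [85, 0, 0, 0, 0]],
  ],
)

```text
t: 2.6
eef_pos: [0.5751, 0.1478, 0.2313]
tool_rot: [0.0, 0.996, 0.095, 0.0]
contact_force: [-0.4, 0.5, -0.7]
gripper_width: 0.991
grasp_force: 0.0
```

Emit:
arm_command(
  rows=[
    [[85, 0.04, 0.11, -0.6, 0], [85, 0, 0, -0.6, 0], [85, 0, 0, -0.6, 0], [85, 0, 0, -0.5, 0], [85, 0, 0, -0.4, 0], [85, 0, 0, 0, 0], [70, 0, 0, 0, 0], [65, 0, 0, 0, 0], [62, 0, 0, 0, 0], [62, 0, 0, 0, 0]],
  ],
)

```text
t: 3.85
eef_pos: [0.5777, 0.156, 0.0698]
tool_rot: [-0.0, 0.995, 0.096, 0.0]
contact_force: [-0.1, -0.6, -0.8]
gripper_width: 0.725
grasp_force: 0.0
```

```bash
python3 - <<'E'
from h import *
s=cams.read_camera("scene")[:,:,::-1];t=cams.read_camera("top")[:,:,::-1]
a=cv2.resize(s[210:330,260:390],None,fx=3.4,fy=4,interpolation=cv2.INTER_CUBIC);b=cv2.resize(t[170:290,230:330],None,fx=3.5,fy=4,interpolation=cv2.INTER_CUBIC)
cv2.imwrite("pics/g1.png",np.hstack([a,b]))
E
```

```text
(no output)
```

View pics/g1.png

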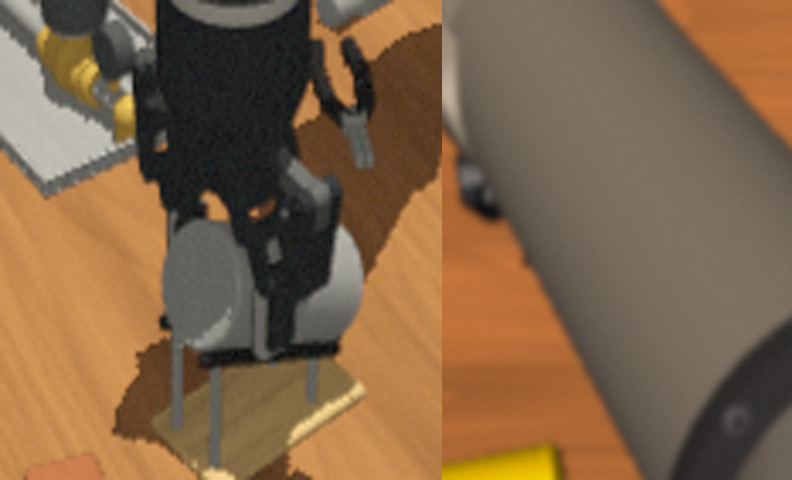

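Emit:
arm_command(
  rows=[
    [[50, 0, 0, 0, 0], [50, 0, 0, 0, 0], [50, 0, 0, 0, 0], [50, 0, 0, 0, 0], [50, 0, 0, 0.1, 0], [50, 0, 0, 0.3, 0], [50, 0, 0, 0.4, 0], [50, 0, 0, 0.4, 0], [50, 0, 0, 0, 0], [50, 0, 0, 0, 0]],
  ],
  newtons=20,
)

```text
t: 5.2
eef_pos: [0.5771, 0.1556, 0.1409]
tool_rot: [0.0, 0.995, 0.096, -0.0]
contact_force: [-0.0, -0.4, -2.6]
gripper_width: 0.677
grasp_force: 22.2
```

```bash
python3 - <<'E'
from h import *
s=cams.read_camera("scene")[:,:,::-1]
cv2.imwrite("pics/g2.png",cv2.resize(s[180:330,250:400],None,fx=4,fy=4,interpolation=cv2.INTER_CUBIC))
E
```

```text
(no output)
```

View pics/g2.png

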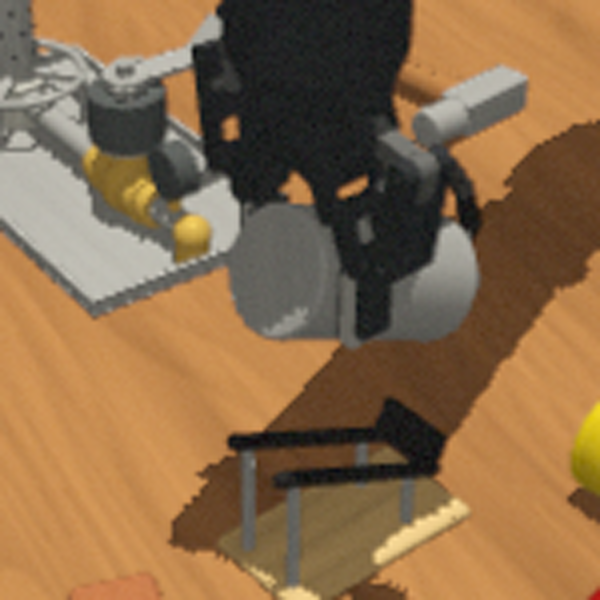

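Emit:
arm_command(
  rows=[
    [[50, 0, 0, 0.5, 0], [50, 0.1, -0.4, 0.5, 0], [50, 0.1, -0.6, 0, 0], [50, 0.2, -0.8, 0, 0], [50, 0.2, -0.9, 0, 0], [50, 0.2, -0.9, 0, 0], [50, 0.2, -0.9, 0, 0], [50, 0.2, -0.9, 0, 0], [50, 0.17, -0.7, 0, 0], [50, 0, -0.6, 0, 0]],
  ],
)

```text
t: 6.5
eef_pos: [0.6592, -0.248, 0.1994]
tool_rot: [-0.0, 0.995, 0.095, -0.001]
contact_force: [0.8, 0.5, -1.6]
gripper_width: 0.67
grasp_force: 22.5
```

Emit:
arm_command(
  rows=[
    [[50, 0, -0.3, 0, 0], [50, 0, -0.1, 0, 0], [50, 0, 0, -0.4, 0], [50, 0, 0, -0.4, 0], [50, 0, 0, -0.2, 0], [50, 0, 0, 0, 0], [50, 0, 0, 0, 0], [50, 0, 0, 0, 0], [50, 0, 0, 0, 0], [50, 0, 0, 0, 0]],
  ],
)

```text
t: 7.75
eef_pos: [0.6597, -0.2702, 0.1416]
tool_rot: [0.0, 0.995, 0.096, 0.0]
contact_force: [-0.2, 0.2, -2.3]
gripper_width: 0.676
grasp_force: 22.5
```

```bash
python3 - <<'E'
from h import *
s=cams.read_camera("scene")[:,:,::-1]
cv2.imwrite("pics/g3.png",cv2.resize(s[90:240,200:350],None,fx=4,fy=4,interpolation=cv2.INTER_CUBIC))
E
```

```text
(no output)
```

View pics/g3.png

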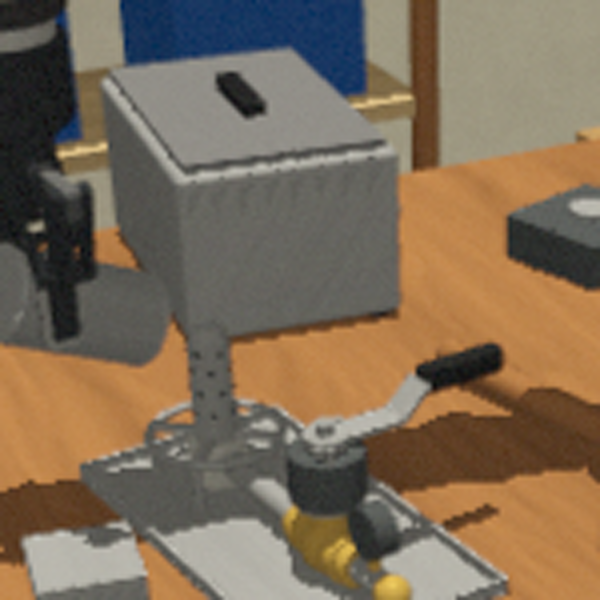

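```bash
python3 - <<'E'
from h import *
o=get_obs();p=o["eef_pos"]+[0,0,.023];y=.192;u=np.array([np.cos(y),np.sin(y),0]);l=np.array([-u[1],u[0],0]);z=np.array([0,0,1])
th=np.linspace(0,2*np.pi,90)
f=lambda q:np.round((q-[200,90])*4).astype(int)
for d in(.075,.08):
  for t in(20,25,30,35,40):
    t=np.radians(t);a=-u*np.cos(t)-z*np.sin(t);n=-u*np.sin(t)+z*np.cos(t)
    q=f(proj("scene",p+d*a+.029*(np.outer(np.cos(th),l)+np.outer(np.sin(th),n))))
    print(d,round(np.degrees(t)),"ymin",q[q[:,1].argmin()],"xmax",q[q[:,0].argmax()],"ymax",q[q[:,1].argmax()])
print("tip",f(proj("scene",[.546,-.2925,.113])))
E
```

```text
0.075 20 ymin [145 252] xmax [169 303] ymax [138 349]
0.075 25 ymin [146 263] xmax [168 307] ymax [134 359]
0.075 30 ymin [146 274] xmax [166 314] ymax [125 368]
0.075 35 ymin [145 285] xmax [164 318] ymax [120 377]
0.075 40 ymin [143 296] xmax [161 326] ymax [110 385]
0.08 20 ymin [154 253] xmax [176 304] ymax [145 349]
0.08 25 ymin [156 265] xmax [174 315] ymax [141 360]
0.08 30 ymin [152 276] xmax [173 313] ymax [134 370]
0.08 35 ymin [153 288] xmax [170 324] ymax [124 379]
0.08 40 ymin [149 299] xmax [167 332] ymax [116 388]
tip [[209 320]]
```

Emit:
arm_command(
  rows=[
    [[50, 0, 0, -0.07, 0], [50, -0.15, -0.03, 0, 0], [50, -0.15, -0.03, 0, 0], [50, -0.15, -0.03, 0, 0], [50, -0.12, -0.023, 0, 0], [50, -0.1, -0.02, 0, 0], [50, -0.1, -0.02, 0, 0], [50, -0.1, -0.02, 0, 0], [50, -0.1, -0.02, 0, 0], [50, -0.1, -0.02, 0, 0]],
  ],
)

```text
t: 9.05
eef_pos: [0.6053, -0.2807, 0.1433]
tool_rot: [0.002, 0.995, 0.097, 0.01]
contact_force: [15.1, 5.3, 15.6]
gripper_width: 0.676
grasp_force: 25.0
```

Emit:
arm_command(
  rows=[
    [[50, 0.2, 0.04, 0, 0], [50, 0.3, 0.06, 0, 0], [50, 0, 0, -0.2, 0], [50, 0, 0, -0.15, 0], [50, 0, 0, 0, 0], [50, 0, 0, 0, 0], [50, 0, 0, 0, 0], [50, 0, 0, 0, 0], [50, 0, 0, 0, 0], [50, 0, 0, 0, 0]],
  ],
)

```text
t: 10.3
eef_pos: [0.6254, -0.2769, 0.1162]
tool_rot: [0.0, 0.995, 0.096, 0.0]
contact_force: [0.1, -0.1, -1.4]
gripper_width: 0.678
grasp_force: 23.0
```

```bash
python3 - <<'E'
from h import *
s=cams.read_camera("scene")[:,:,::-1]
cv2.imwrite("pics/g4.png",s)
# silhouette of the grey beaker against wood/box: print lower boundary rows right of the finger
hs=cv2.cvtColor(s,cv2.COLOR_BGR2HSV)
o=get_obs();p=o["eef_pos"]+[0,0,.023];print(o["eef_pos"],o["tool_rot"])
y=2*np.arctan2(o["tool_rot"][2],o["tool_rot"][1]);u=np.array([np.cos(y),np.sin(y),0]);l=np.array([-u[1],u[0],0]);z=np.array([0,0,1])
th=np.linspace(0,2*np.pi,90);k=((hs[...,1]<70)&(hs[...,2]>55)).astype(np.uint8)
for t in range(0,60,5):
    t=np.radians(t);a=-u*np.cos(t)-z*np.sin(t);n=-u*np.sin(t)+z*np.cos(t)
    q=proj("scene",np.vstack([p+d*a+.029*(np.outer(np.cos(th),l)+np.outer(np.sin(th),n)) for d in(.025,.078)]))
    h=cv2.convexHull(np.float32(q));m=np.zeros((480,640),np.uint8);cv2.fillConvexPoly(m,np.int32(np.round(h)),1)
    band=cv2.dilate(m,np.ones((7,7)))-m
    print(round(np.degrees(t)),"in",round(k[m>0].mean(),2),"band",round(k[band>0].mean(),2))
E
```

```text
[ 0.62542095 -0.27683484  0.11615519] [2.70807903e-05 9.95403805e-01 9.57667123e-02 1.82579314e-05]
0 in 0.68 band 0.68
5 in 0.69 band 0.7
10 in 0.7 band 0.72
15 in 0.71 band 0.73
20 in 0.73 band 0.73
25 in 0.75 band 0.71
30 in 0.77 band 0.61
35 in 0.78 band 0.56
40 in 0.74 band 0.56
45 in 0.7 band 0.58
50 in 0.66 band 0.58
55 in 0.61 band 0.57
```

Emit:
arm_command(
  rows=[
    [[50, -0.1, -0.02, 0, 0], [50, -0.1, -0.02, 0, 0], [50, -0.1, -0.02, 0, 0], [50, -0.1, -0.02, 0.03, 0], [50, -0.1, -0.02, 0.03, 0], [50, -0.1, -0.02, 0.03, 0], [50, 0, 0, 0, 0], [50, 0, 0, 0, 0], [50, 0, 0, 0, 0], [50, 0, 0, 0, 0]],
  ],
)

```text
t: 11.6
eef_pos: [0.5895, -0.2841, 0.1214]
tool_rot: [0.0, 0.995, 0.096, -0.0]
contact_force: [3.2, -0.3, 0.7]
gripper_width: 0.673
grasp_force: 24.2
```

Emit:
arm_command(
  rows=[
    [[50, -0.1, -0.02, 0.03, 0], [50, -0.1, -0.02, 0.03, 0], [50, -0.1, -0.02, 0.03, 0], [50, -0.1, -0.02, 0.03, 0], [50, -0.1, -0.02, 0.03, 0], [50, -0.1, -0.02, 0, 0], [50, -0.1, -0.02, 0, 0], [50, 0, 0, 0, 0], [50, 0, 0, 0, 0], [50, 0, 0, 0, 0]],
  ],
)

```text
t: 12.85
eef_pos: [0.5468, -0.2927, 0.1303]
tool_rot: [0.0, 0.995, 0.096, -0.001]
contact_force: [-0.5, -0.4, -0.8]
gripper_width: 0.679
grasp_force: 25.4
```

```bash
cat > tilt.py <<'E'
from h import *
import sys
s=cams.read_camera("scene")[:,:,::-1];cv2.imwrite("pics/"+sys.argv[1],s)
hs=cv2.cvtColor(s,cv2.COLOR_BGR2HSV)
o=get_obs();p=o["eef_pos"]+[0,0,.023];print(o["eef_pos"])
u=rz(.192)[:,0];l=rz(.192)[:,1];z=np.array([0,0,1])
th=np.linspace(0,2*np.pi,90);k=((hs[...,1]<70)&(hs[...,2]>55)).astype(np.uint8)
for t in range(40,106,5):
    t=np.radians(t);a=-u*np.cos(t)-z*np.sin(t);n=-u*np.sin(t)+z*np.cos(t)
    q=proj("scene",np.vstack([p+d*a+.029*(np.outer(np.cos(th),l)+np.outer(np.sin(th),n)) for d in(.03,.078)]))
    h=cv2.convexHull(np.float32(q));m=np.zeros((480,640),np.uint8);cv2.fillConvexPoly(m,np.int32(np.round(h)),1)
    band=cv2.dilate(m,np.ones((7,7)))-m
    print(round(np.degrees(t)),"in",round(k[m>0].mean(),2),"band",round(k[band>0].mean(),2))
E
python3 tilt.py g5.png
```

```text
[ 0.54685467 -0.29273177  0.13029563]
40 in 0.72 band 0.65
45 in 0.73 band 0.63
50 in 0.73 band 0.65
55 in 0.74 band 0.65
60 in 0.75 band 0.67
65 in 0.77 band 0.68
70 in 0.79 band 0.67
75 in 0.83 band 0.59
80 in 0.86 band 0.48
85 in 0.86 band 0.46
90 in 0.84 band 0.48
95 in 0.79 band 0.51
100 in 0.75 band 0.49
105 in 0.69 band 0.5
```

Emit:
arm_command(
  rows=[
    [[50, -0.09, -0.018, 0, 0], [50, -0.09, -0.018, 0, 0], [50, 0, 0, 0, 0], [50, 0, 0, 0, 0], [50, 0.09, 0.018, 0, 0], [50, 0.08, 0.016, 0, 0], [50, 0, 0, 0, 0], [50, 0, 0, 0, 0], [50, 0, 0, 0, 0], [50, 0, 0, 0, 0]],
  ],
)

```text
t: 14.15
eef_pos: [0.5466, -0.2927, 0.1305]
tool_rot: [0.0, 0.995, 0.096, -0.0]
contact_force: [-0.1, -0.6, -1.5]
gripper_width: 0.675
grasp_force: 25.6
```

```bash
python3 tilt.py g6.png | tail -8; python3 -c "
import cv2;s=cv2.imread('pics/g6.png');cv2.imwrite('pics/g6c.png',cv2.resize(s[120:240,190:310],None,fx=5,fy=5,interpolation=cv2.INTER_CUBIC))"
```

```text
70 in 0.75 band 0.69
75 in 0.78 band 0.68
80 in 0.81 band 0.65
85 in 0.86 band 0.54
90 in 0.9 band 0.46
95 in 0.87 band 0.44
100 in 0.83 band 0.46
105 in 0.79 band 0.49
```

View pics/g6c.png

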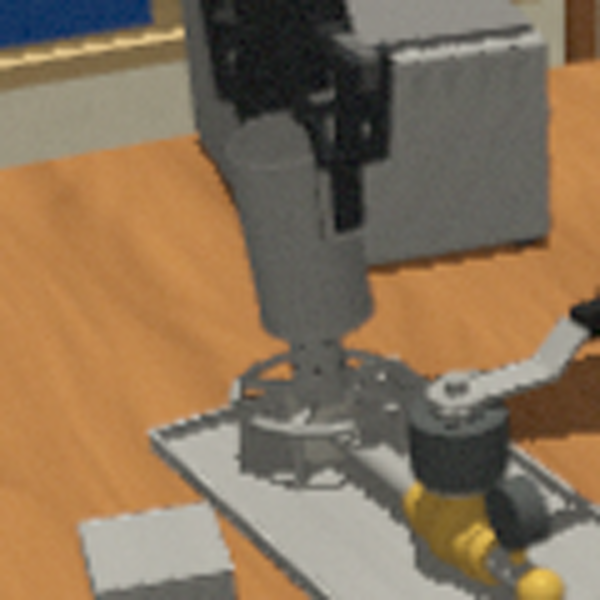

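Emit:
arm_command(
  rows=[
    [[50, 0, 0, -0.15, 0], [50, 0, 0, -0.15, 0], [50, 0, 0, -0.1, 0], [50, 0, 0, -0.06, 0], [50, 0, 0, -0.03, 0], [50, 0, 0, -0.02, 0], [50, 0, 0, 0, 0], [50, 0, 0, 0, 0], [50, 0, 0, 0, 0], [50, 0, 0, 0, 0]],
  ],
)

```text
t: 15.45
eef_pos: [0.5469, -0.2926, 0.1]
tool_rot: [0.0, 0.995, 0.096, 0.0]
contact_force: [-0.0, -0.2, -1.1]
gripper_width: 0.675
grasp_force: 25.6
```

Emit:
arm_command(
  rows=[
    [[50, 0, 0, -0.02, 0], [50, 0, 0, -0.02, 0], [50, 0, 0, -0.02, 0], [50, 0, 0, -0.02, 0], [50, 0, 0, 0, 0], [50, 0, 0, 0, 0], [50, 0, 0, 0, 0], [50, 0, 0, 0, 0], [50, 0, 0, 0, 0], [50, 0, 0, 0, 0]],
  ],
)

```text
t: 16.7
eef_pos: [0.5468, -0.2926, 0.0951]
tool_rot: [0.0, 0.995, 0.096, -0.0]
contact_force: [-1.0, 0.4, -2.2]
gripper_width: 0.676
grasp_force: 25.6
```

Emit:
arm_command(
  rows=[
    [[50, 0, 0, -0.02, 0], [50, 0, 0, -0.02, 0], [50, 0, 0, 0, 0], [50, 0, 0, 0, 0], [50, 0, 0, 0, 0], [50, 0, 0, 0, 0], [50, 0, 0, 0, 0], [50, 0, 0, 0, 0], [50, 0, 0, 0, 0], [50, 0, 0, 0, 0]],
  ],
)

```text
t: 17.95
eef_pos: [0.5468, -0.2926, 0.0927]
tool_rot: [0.0, 0.995, 0.096, 0.0]
contact_force: [0.3, 0.2, -1.6]
gripper_width: 0.676
grasp_force: 25.6
```

Emit:
arm_command(
  rows=[
    [[50, 0, 0, -0.02, 0], [50, 0, 0, -0.02, 0], [50, 0, 0, -0.02, 0], [50, 0, 0, 0, 0], [50, 0, 0, 0, 0], [50, 0, 0, 0, 0], [50, 0, 0, 0, 0], [50, 0, 0, 0, 0], [50, 0, 0, 0, 0], [50, 0, 0, 0, 0]],
  ],
)

```text
t: 19.2
eef_pos: [0.5471, -0.2926, 0.0919]
tool_rot: [0.0, 0.995, 0.096, 0.0]
contact_force: [-8.6, 2.7, 19.6]
gripper_width: 0.677
grasp_force: 27.9
```

Emit:
arm_command(
  rows=[
    [[50, 0, 0, 0.03, 0], [50, 0, 0, 0, 0], [57, 0, 0, 0, 0], [60, 0, 0, 0, 0], [62, 0, 0, 0, 0], [66, 0, 0, 0, 0], [72, 0, 0, 0, 0], [80, 0, 0, 0, 0], [80, 0, 0, 0, 0], [80, 0, 0, 0, 0]],
  ],
)

```text
t: 20.45
eef_pos: [0.5468, -0.2925, 0.0909]
tool_rot: [0.0, 0.995, 0.096, 0.0]
contact_force: [-0.3, 0.5, -1.2]
gripper_width: 0.938
grasp_force: 0.0
```

```bash
cat > fit.py <<'E'
from h import *
import sys
from scipy.optimize import minimize
s=cams.read_camera("scene")[:,:,::-1];cv2.imwrite("pics/"+sys.argv[1],s)
hs=cv2.cvtColor(s,cv2.COLOR_BGR2HSV)
th=np.linspace(0,2*np.pi,90);c=np.c_[.029*np.cos(th),.029*np.sin(th),0*th]
print(get_obs()["eef_pos"],get_obs()["grasp_force"])
k=((hs[...,1]<70)&(hs[...,2]>55)).astype(np.uint8)
# predicted inverted, seated
for x,y,z in((.547,-.2926,.04),(.547,-.2926,.05),(.547,-.2926,.06),(.555,-.2926,.04),(.54,-.2926,.04)):
    q=proj("scene",np.vstack([c+[x,y,z],c+[x,y,z+.1]]));h=cv2.convexHull(np.float32(q));m=np.zeros((480,640),np.uint8);cv2.fillConvexPoly(m,np.int32(np.round(h)),1)
    b=cv2.dilate(m,np.ones((7,7)))-m;print(x,y,z,"in",round(k[m>0].mean(),2),"band",round(k[b>0].mean(),2))
E
python3 fit.py g7.png
```

```text
[ 0.54681065 -0.29256453  0.0909037 ] 0.0
0.547 -0.2926 0.04 in 0.8 band 0.4
0.547 -0.2926 0.05 in 0.75 band 0.31
0.547 -0.2926 0.06 in 0.66 band 0.29
0.555 -0.2926 0.04 in 0.79 band 0.41
0.54 -0.2926 0.04 in 0.75 band 0.52
```

Emit:
arm_command(
  rows=[
    [[85, 0, 0, 0, 0], [85, 0, 0, 0.1, 0], [85, 0, 0, 0.2, 0], [85, 0, 0, 0.4, 0], [85, 0, 0, 0.5, 0], [85, 0, 0, 0.5, 0], [85, 0, 0, 0.4, 0], [85, -0.6, 0.5, 0, 0], [85, -0.6, 0.6, 0, 0], [85, -0.5, 0.6, 0, 0]],
  ],
)

```text
t: 21.75
eef_pos: [0.4437, -0.1897, 0.2178]
tool_rot: [0.0, 0.995, 0.096, 0.001]
contact_force: [0.7, 0.3, 0.6]
gripper_width: 0.997
grasp_force: 0.0
```

```bash
python3 fit.py g8.png; python3 - <<'E'
from h import *
from scipy.optimize import differential_evolution
s=cv2.imread("pics/g8.png");hs=cv2.cvtColor(s,cv2.COLOR_BGR2HSV)
t=cams.read_camera("top")[:,:,::-1];cv2.imwrite("pics/g8t.png",t)
c=proj("scene",[[.547,-.2926,.04],[.547,-.2926,.14]]);print(c)
g=cv2.cvtColor(s,cv2.COLOR_BGR2GRAY)
x0=int(c[0,0])-24
for y in range(int(c[1,1])-10,int(c[0,1])+16,4):
    print(y," ".join(f"{int(a):3d}" for a in hs[y,x0-4:x0+56:2,1]))
th=np.linspace(0,2*np.pi,60)
q=lambda z:proj("scene",np.c_[.547+.029*np.cos(th),-.2926+.029*np.sin(th),0*th+z])
for z in(.04,.14):
    e=q(z);print(z,"cols",e[:,0].min(),e[:,0].max(),"rows",e[:,1].min(),e[:,1].max())
print(get_obs()["eef_pos"])
E
```

```text
[ 0.43980277 -0.18481889  0.21717851] 0.0
0.547 -0.2926 0.04 in 0.95 band 0.63
0.547 -0.2926 0.05 in 0.95 band 0.63
0.547 -0.2926 0.06 in 0.95 band 0.63
0.555 -0.2926 0.04 in 0.88 band 0.68
0.54 -0.2926 0.04 in 0.94 band 0.76
[[254.0167877  195.73240371]
 [250.96015985 160.02270652]]
150 158 156 163  28  16  16  12  16  22  12  16  18  20  23  20  15  17  13  22  10  20  15  17  18  20  18  13  16  20  20
154 158 152 154 161  70  22  25  15  28  19  18  19  18  15  10  12  15  23  25  15  18  22  17  18  13  20  15  20  18  18
158 154 157 157 157 158 109  16  13  21  16  15  15  17  15  15  17  17  17  15  23  20  20  22  28  18  15  18  21  21  16
162 156 151 153 157 160 153 148  15  20  15  16  15  15  15  15  14  15  15  18  20  17  20  13  16  15  23  10  18  18  18
166 153 154 151 154 153 157 156  79  14  19  16  15  15  15  19  17  19  17  18  13  17  21  18  15  16  21  15  13  18  13
170 159 157 155 152 156 150 159 126  17  16  18  18  19  15  18  15  16  19  17  13  23  18  21  26  23  24  54 107 111 165
174 148 155 157 152 154 156 153 142  22  22  18  18  18  15  18  27  17
[... 684 characters left out ...]
 154 157 152  38  48 131  85  18  16  23  15  22  23  18  16  23  15  22  14  20  15  15  17  15  17  18  16  15
202 154 124 125  60  18  17  17  18  20  19  19  25  19  27  16  24  27  32  18  22  16  17  19  13  15  14  22  18  17  21
206  16  23  17  18  17  17  19  28  17  18  19  18  16  16  17  21  19  18  11  12  18  16  14  12  25   6  14  11  14   5
210  17  15  16  15  16  16  26  16  16  18   9  20  22  27  23  28  19  20  17  16  16  19  20  27  10  15  24  25   5   5
0.04 cols 242.7517333727935 265.2287004066674 rows 190.53896310842066 201.1412645665645
0.14 cols 239.12914644670292 262.7284179156316 rows 155.32207763259152 164.92742791063785
[ 0.44203135 -0.187114    0.2176195 ]
```

Emit:
arm_command(
  rows=[
    [[60, -0.1, 0.15, -0.3, -0.4], [50, -0.1, 0.18, -0.3, -0.34], [50, 0, 0, -0.2, 0], [50, 0, 0, 0, 0], [50, 0, 0, 0, 0], [50, 0, 0, 0, 0], [50, 0, 0, 0, 0], [50, 0, 0, 0, 0], [50, 0, 0, 0, 0], [50, 0, 0, 0, 0]],
  ],
)

```text
t: 23.1
eef_pos: [0.4328, -0.1707, 0.1689]
tool_rot: [0.0, 0.998, 0.066, 0.0]
contact_force: [-0.3, -0.3, 0.3]
gripper_width: 0.585
grasp_force: 0.0
```

```bash
python3 - <<'E'
import numpy as np
p=np.array([.5283,-.1547]);f=lambda a:p+.1*np.array([np.cos(a),np.sin(a)])
a=np.pi+.1332
for i in range(20):
    d=(f(a-.08)-f(a))/.06;a-=.08;print(i+1,np.round(d,3),np.round(f(a),3))
E
```

```text
1 [-0.012  0.133] [ 0.428 -0.16 ]
2 [-0.002  0.133] [ 0.428 -0.152]
3 [0.009 0.133] [ 0.429 -0.144]
4 [0.019 0.132] [ 0.43  -0.136]
5 [0.03 0.13] [ 0.432 -0.128]
6 [0.04  0.127] [ 0.434 -0.121]
7 [0.05  0.123] [ 0.437 -0.113]
8 [0.06  0.119] [ 0.441 -0.106]
9 [0.069 0.114] [ 0.445 -0.099]
10 [0.078 0.108] [ 0.45  -0.093]
11 [0.087 0.101] [ 0.455 -0.087]
12 [0.094 0.094] [ 0.461 -0.081]
13 [0.102 0.086] [ 0.467 -0.076]
14 [0.108 0.078] [ 0.473 -0.071]
15 [0.114 0.069] [ 0.48  -0.067]
16 [0.119 0.06 ] [ 0.487 -0.064]
17 [0.124 0.05 ] [ 0.495 -0.061]
18 [0.127 0.04 ] [ 0.502 -0.058]
19 [0.13 0.03] [ 0.51  -0.056]
20 [0.132 0.019] [ 0.518 -0.055]
```

Emit:
arm_command(
  rows=[
    [[50, -0.06, 0.05, -0.3, 0], [50, 0, 0, -0.4, 0], [50, 0, 0, -0.35, 0], [50, 0, 0, -0.2, 0], [50, 0, 0, 0, 0], [10, 0, 0, 0, 0], [10, 0, 0, 0, 0], [10, 0, 0, 0, 0], [10, 0, 0, 0, 0], [10, 0, 0, 0, 0]],
  ],
  newtons=40,
)

```text
t: 24.35
eef_pos: [0.4298, -0.1685, 0.0947]
tool_rot: [0.001, 0.998, 0.066, 0.001]
contact_force: [-1.8, -3.6, 5.9]
gripper_width: 0.154
grasp_force: 41.8
```

Emit:
arm_command(
  rows=[
    [[10, -0.01, 0.13, 0, -1], [10, 0, 0.13, 0, -1], [10, 0.01, 0.13, 0, -1], [10, 0.02, 0.13, 0, -1], [10, 0.03, 0.13, 0, -1], [10, 0.04, 0.13, 0, -1], [10, 0.05, 0.12, 0, -1], [10, 0.06, 0.12, 0, -1], [10, 0.07, 0.11, 0, -1], [10, 0.08, 0.11, 0, -1]],
  ],
)

```text
t: 25.6
eef_pos: [0.4504, -0.0936, 0.0946]
tool_rot: [0.0, 0.944, -0.329, 0.0]
contact_force: [-2.1, -3.3, 8.5]
gripper_width: 0.157
grasp_force: 42.2
```

Emit:
arm_command(
  rows=[
    [[10, 0.09, 0.1, 0, -1], [10, 0.09, 0.09, 0, -1], [10, 0.1, 0.09, 0, -1], [10, 0.11, 0.08, 0, -1], [10, 0.11, 0.07, 0, -1], [10, 0.12, 0.06, 0, -1], [10, 0.12, 0.05, 0, -1], [10, 0.06, 0.02, 0, -0.4], [10, 0, 0, 0, 0], [10, 0, 0, 0, 0]],
  ],
)

```text
t: 26.85
eef_pos: [0.4979, -0.0604, 0.0946]
tool_rot: [0.0, 0.808, -0.589, 0.0]
contact_force: [-3.9, -3.1, 9.7]
gripper_width: 0.155
grasp_force: 42.3
```

```bash
python3 - <<'E'
from h import *
o=get_obs();d=o["eef_pos"][:2]-[.5283,-.1547];print(o["eef_pos"],o["contact_force"],o["torque"],"radius",np.hypot(*d),"angle",np.pi+.1332-np.arctan2(d[1],d[0]),"toolangle",.133-2*np.arctan2(o["tool_rot"][2],o["tool_rot"][1]))
E
```

```text
[ 0.49792899 -0.06039064  0.09462052] [-3.88009109 -3.09758733  9.71185354] [-0.64919735  0.76481408  0.29998154] radius 0.09907902999575485 angle 1.3924475823900033 toolangle 1.3919405986527167
```

Emit:
arm_command(
  rows=[
    [[10, 0.06, 0.02, 0, -0.5], [10, 0.06, 0.02, 0, -0.2], [10, 0, 0, 0, 0], [10, 0, 0, 0, 0], [10, 0, 0, 0, 0], [10, 0, 0, 0, 0], [10, 0, 0, 0, 0], [10, 0, 0, 0, 0], [10, 0, 0, 0, 0], [10, 0, 0, 0, 0]],
  ],
)

```text
t: 28.1
eef_pos: [0.4998, -0.0599, 0.0943]
tool_rot: [0.004, 0.792, -0.611, -0.003]
contact_force: [-18.9, -6.9, 26.6]
gripper_width: 0.154
grasp_force: 55.5
```

```bash
python3 fit.py g9.png | head -3; python3 -c "
from station import job,get_obs
o=get_obs();print(o['t'],o['eef_pos'],o['contact_force'],o['grasp_force'])
print(job.hand_in())"
```

```text
[ 0.49983578 -0.05993213  0.09433216] 55.531235155358445
0.547 -0.2926 0.04 in 0.96 band 0.63
0.547 -0.2926 0.05 in 0.96 band 0.63
28.15 [ 0.49983578 -0.05993213  0.09433216] [-18.75152657  -6.95031716  26.48547903] 55.531235155358445
the job is handed in; nothing more can be done
None
```

The job is handed in at 28 s: the beaker is upside down over the blow post and let go, and the fingers are holding the valve lever against its open stop. The camera silhouette and contact forces fit both, but the hand-in reported no verdict.

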